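# Open the chip chute and start the dust extractor

### The arm

A 6-joint arm with a two-finger parallel gripper is mounted at the origin on the work surface. World frame = base frame: x ahead of the robot, y to its left, z up, the work surface at z = 0. Lengths are in m, angles in rad, forces in N, time in s.
With the tool pointing down it reaches from about 0.275 to 0.75 m from the base axis. Payload 10.2 kg.
Tool frame: the origin (TCP) lies on the mounting face of the last link; the fingertips stand 166 mm ahead of it and the grasp point (between the pads) lies 147 mm ahead of it; z points along the fingers, y is the direction in which the jaws open and shut (so a half turn about z gives the same grasp; the last joint's range is limited). The gripper opens to 88 mm and grips with 3 to 60 N. Pads are 18 mm wide; open, the fingers measure 123 mm over their backs; the gripper's body (75 mm by 187 mm) begins 45 mm behind the grasp point.
Start: joints at [-1.53, 0.313, 1.498, -0, 1.331, -0.223], TCP at [0.137, -0.507, 0.405] pointing down, gripper open.
Joint ranges: [-2.94, 2.94], [-0.97, 2.17], [0.19, 2.56], [-1.23, 4.37], [0.02, 3.11], [-2.88, 2.88]. Speed limits (rad/s): [2.39, 2.39, 3.01, 3.14, 3.14, 3.14].

### API

Orientations are given as a rotation vector (axis times angle).
In Python, from plant import r gives the robot as it stands.
- The arm moves only by the tool apply_moves, never from a script. Its argument "steps" is one flat list of numbers, 7 for each row, row after row: the shift along the world's x, y, z in mm, then the turn, a rotation vector about the world's x, y, z in rad, then the closure, from -1 (fully open) to 1 (shut), so that 0 is half open. In form: [x, y, z, rx, ry, rz, jaw, x, y, z, rx, ry, rz, jaw, ...]. A call has 1 to 12 rows; each row is the pose to reach, as a shift and turn from the pose measured when the call began; what a row does not reach only later rows make up. A row lasts 1/12 s, in which the tool goes at most 41.7 mm and 7.16 degrees, less where a joint would pass 70% of its speed; a pose out of reach is approached as far as the arm can. A call with a gripper value outside its range is refused whole. The fingers move at their own pace and stop on an object; "grip_force" is the grip in N (left out, the last holds). Time passes only in rows, so rows that repeat a pose let the fingers close. It gives the time, the measured TCP pose, the force and the opening at its end, in the units of the state.
- r.get_state(): the state, without advancing time (a new reading comes with each control period).
- r.camera(name): name is "scene" or "top" or "wrist"; returns the picture (400x640x3 uint8, red, green, blue); there is no depth.
- r.camera_info(name): a dict with "fovy" (degrees; the focal length in pixels is half the picture's height over the tangent of half this angle, whatever the lens; pixels are square), "cx", "cy" (the principal point, pixels), "rvec" (rotation vector, rad) and "tvec" (3), from world to camera coordinates, as OpenCV has them. Camera axes: x right, y down, z forward; pixel columns grow to the right and rows downward; lengths in m; the calibration is good to about 2 mm. A picture is of the moment at which its call begins: read the wrist's pose just before it. camera_info takes no time and is no camera call; for the wrist camera it gives the pose at the moment of the call.
- r.close_job(): hands the job in, once; it reports no verdict.
Trained networks look in the newest picture that a camera, given by its name, has taken for a name from the list of things; names that differ only in an ending like _2 or _b are one class to them, and where a whole thing is asked for, a point or a joint stands for the part that bears it (a point fixed in the world has none). Each returns a list of dicts, best first, with "confidence" (0 to 1); they miss things now and then, are a little off and sometimes report something else, mostly with a low value. They report only what shows in the picture. A call takes as long as a camera call.
- r.search_frame(camera, thing): "box" ([left, top, right, bottom] in pixels, round what is visible of it).
- r.trace(camera, thing): "mask" (400x640 bool, what is visible of it) and "box" ([left, top, right, bottom] in pixels, round what is visible of it).
- r.mark_of(camera, thing): "point" ([column, row] in pixels: a listed point, or the origin of a listed thing).
The state is a dict: "t": time; "qpos": joint angles; "qvel": joint speeds; "joint_efforts": joint torques, N m; "tool_pos": TCP position; "ee_rot": TCP orientation; "wrist_force": force on the tool from outside, world axes, zero at the start; "torque": the same for the moment, N m; "width": finger opening in m.
Only numpy, scipy, OpenCV 4.12 (cv2) and the standard library are available. Lean on these libraries where they do the work, as an engineer would, in place of code of your own. Each camera call takes 0.05 s, during which the arm holds its last target.

### The job

Draw the chip hopper's slide gate by its yellow tab all the way out to its end stop. Only then switch on the dust extractor: pull the red-tipped locking toggle outward, flip it over to the green-dot side, and let it spring back in so that it locks. Leave the black-tipped toggle switched off and do not disturb the other things on the bench.

Things in the scene. Friction and masses are not known exactly. Their poses are not given: they have to be found in the camera images.
- gate (a joint): travel of the slide gate, m: 0 shut, 0.09 drawn fully out against its end stop; starts somewhere from 0 to 0.02. About 3.5 N of friction, no spring: stays where left
- gate_handle (a point): grip point of the gate's yellow upright tab: 50 mm (hopper x) x 12 mm (hopper y, the draw direction), top face 14 mm above this point, and 36 mm of tab below it down to the plate (plate top 59 mm above the bench). When shut it lies 150 mm from the hopper's axis on the hopper's -y side; pulling towards the hopper's -y draws the gate out. Axes as the hopper's
- hopper: grey sheet-metal chip hopper on a square chute fixed to the bench, mouth 156 x 156 mm at 220 mm height; origin at its axis on the bench surface. The gate slides out at 56 mm height on two aluminium rails, towards the hopper's own -y
- ext_box: grey switch box fixed to the bench, 90 (x) x 100 (y) x 50 mm with a 3 mm plate on top; holds the toggle with the red tip. Origin: centre of its underside. Its bat swings in the box's x-z plane about a pivot on the box's centre line 45 mm above the bench (hinge along the box's y); a black dot marks the off side (box -x), a green dot the on side (box +x). Steel cheeks beside the bat reach 65 mm above the bench, up to y = 20 mm
- ext_knob (a point): centre of the red flat tip of the toggle bat: 20 mm (x) x 14 mm (y, between its flat sides, which face along the hinge axis) x 32 mm (z, along the bat). The centre lies 62 mm from the pivot while the bat is in, up to 78 mm when pulled out; stem 9 mm thick below it. Its z axis points outward along the bat, its y axis is the hinge axis
- ext_swing (a joint): swing of the red bat, rad: 0 = off, leaning 0.45 rad from upright to the box's -x; 0.45 = upright; 0.9 = on, leaning 0.45 rad to the box's +x. Light friction, stays where left; while the bat is in, a brass lock saddle lets it move only about 0.08 rad from either end
- ext_bat (a joint): how far the red bat is pulled out along its own axis, m: 0 = fully in (locked), 0.016 = its stop. Its spring pulls it in with 3.5 N at 0, 9 N at 0.016. It must be out at least 0.009 to pass over the lock saddle in the middle; let go at either side, it springs back in and locks
- lathe_box: grey switch box fixed to the bench, 90 (x) x 100 (y) x 50 mm with a 3 mm plate on top; holds the toggle with the black tip. Origin: centre of its underside. Its bat swings in the box's x-z plane about a pivot on the box's centre line 45 mm above the bench (hinge along the box's y); a black dot marks the off side (box -x), a green dot the on side (box +x). Steel cheeks beside the bat reach 65 mm above the bench, up to y = 20 mm
- lathe_knob (a point): centre of the black flat tip of the toggle bat: 20 mm (x) x 14 mm (y, between its flat sides, which face along the hinge axis) x 32 mm (z, along the bat). The centre lies 62 mm from the pivot while the bat is in, up to 78 mm when pulled out; stem 9 mm thick below it. Its z axis points outward along the bat, its y axis is the hinge axis
- lathe_swing (a joint): swing of the black bat, as ext_swing; must stay off (0)
- lathe_bat (a joint): pull-out of the black bat, as ext_bat
- plane: small metal hand plane with wooden knob and tote, 150 x 50 mm, 65 mm high; bystander, origin at its underside or middle; leave alone
- spindle: turned light-wood spindle standing upright, 42 mm across, 100 mm tall; bystander, origin at its underside or middle; leave alone
- bowl: turned wooden bowl, 120 mm across, 50 mm tall; bystander, origin at its underside or middle; leave alone
- glue: white glue bottle with orange cap, 56 mm across, 150 mm tall; bystander, origin at its underside or middle; leave alone
- brush: bench brush lying flat; bystander, origin at its underside or middle; leave alone
- sandblock: cork sanding block, 70 x 45 x 30 mm; bystander, origin at its underside or middle; leave alone
- mug: blue mug, 76 mm across, 85 mm tall; bystander, origin at its underside or middle; leave alone
- chisel: wood-handled hand tool lying flat, 180 mm long; bystander, origin at its underside or middle; leave alone

How it is judged:
On the way, in this order (a step that is already met when the one before it is completed fails the run):
1. the gate is drawn out to its end stop while the red toggle is still off (value of joint gate above 0.086 m and value of joint ext_swing below 0.15 rad), for 0.1 s.
2. the red toggle is pulled outward, still on the off side (value of joint ext_bat above 0.007 m and value of joint ext_swing below 0.3 rad), for 0.02 s.
3. the red toggle is flipped to the green-dot side (value of joint ext_swing above 0.75 rad), for 0.1 s.
At the end, for the whole second after the job is handed in: gate within 5 mm of its end stop, red toggle on the green-dot side (within 0.15 rad of its end) and sprung in (less than 3 mm out), black toggle off and in (value of joint gate above 0.085 m and value of joint ext_swing above 0.75 rad and value of joint each of ext_bat, lathe_bat below 0.003 m and value of joint lathe_swing below 0.15 rad); the robot touches nothing.
It fails at once if the red toggle is flipped over while the gate is not open (value of joint ext_swing above 0.45 rad and value of joint gate below 0.08 m).
It fails at once if the black toggle is flipped (value of joint lathe_swing above 0.45 rad).
It fails at once if another thing on the bench is moved by more than 40 mm (distance of any of plane, spindle, bowl, glue, brush, sandblock, mug, chisel from where it was at the start of the episode above 0.04 m).
It also fails if it takes over 51 s, if anything falls off the work surface, if the arm or the gripper's body presses on something with over 40 N, if the wrist force passes 120 N, or if a joint passes its speed limit or range.

## Working session

There is one attempt and no reset: what is moved stays moved. The work goes in short steps, Python scripts to look and compute and a tool call to move; the robot and the scene stay as the last step left them, time stands still between calls to the robot, and variables do not carry over. Pictures are saved under pics/ and viewed, and the job is handed in when it is done.

Besides the shell and the picture viewer there is one more tool, called after "Call:" as name(argument=value, ...) on one line, values as JSON. apply_moves: Moves the arm, as the interface text tells. Its arguments: {"type":"object","properties":{"steps":{"type":"array"},"grip_force":{"type":"number"}},"required":["steps"]}

```bash
mkdir -p pics; ls
python3 - <<'E'
from plant import r
import cv2
s=r.get_state(); print(s)
for c in ["scene","top"]:
    im=r.camera(c); cv2.imwrite(f"pics/{c}0.png",im[:,:,::-1]); print(c,r.camera_info(c))
    for t in ["hopper","gate_handle","ext_box","ext_knob","lathe_box","lathe_knob"]:
        try: print(c,t,[(np_['point'],round(np_['confidence'],2)) for np_ in r.mark_of(c,t)])
        except Exception as e: print(t,e)
E
```

```text
pics
{'t': 0.0, 'qpos': array([-1.53039709e+00,  3.13422908e-01,  1.49842360e+00, -1.99358240e-05,
        1.33099256e+00, -2.23380877e-01]), 'qvel': array([ 0.00131144,  0.00112339,  0.00045864, -0.00056085,  0.00079936,
       -0.00157444]), 'joint_efforts': array([ 9.63402308e-04, -4.02212119e+01, -2.52265173e+01,  6.95468299e-02,
        3.53957748e-02, -1.24282983e-04]), 'tool_pos': array([ 0.13687889, -0.50680055,  0.40417988]), 'ee_rot': array([-3.11307510e+00, -4.12988555e-01, -1.48530609e-04]), 'wrist_force': array([0.09119606, 0.82574875, 0.75136334]), 'torque': array([ 0.01337181,  0.01740031, -0.00612291]), 'width': 0.08812179041163531}
scene {'fovy': 51.027441371376725, 'cx': 320.0633942650971, 'cy': 199.19371121071762, 'rvec': array([ 2.46551353,  0.66714959, -0.22535186]), 'tvec': array([-0.47097265, -0.15672886,  1.41620324])}
scene hopper [([369.8, 141.9], 0.68)]
scene gate_handle [([358.9, 157.9], 0.71)]
scene ext_box [([296.2, 246.3], 0.97)]
scene ext_knob [([282.7, 226.9], 0.42)]
scene lathe_box [([243.6, 309.3], 0.6), ([328.7, 118.2], 0.6)]
scene lathe_knob [([231.6, 290.7], 0.41)]
top {'fovy': 47.489989225993256, 'cx': 323.95855203289346, 'cy': 209.26210595170042, 'rvec': array([ 2.14315246, -2.12872908,  0.1612908 ]), 'tvec': array([0.01807171, 0.54775727, 1.4447473 ])}
top hopper [([220.6, 213.3], 0.81), ([333.9, 178.4], 0.24)]
top gate_handle [([270.8, 204.5], 0.62)]
top ext_box [([438.1, 277.5], 0.73), ([362.0, 221.0], 0.66), ([300.0, 162.9], 0.28)]
top ext_knob [([363.4, 220.6], 0.38), ([220.9, 216.3], 0.22)]
top lathe_box [([429.9, 220.1], 0.95)]
top lathe_knob [([439.3, 227.5], 0.41), ([433.4, 161.1], 0.37)]
```

View pics/scene0.png

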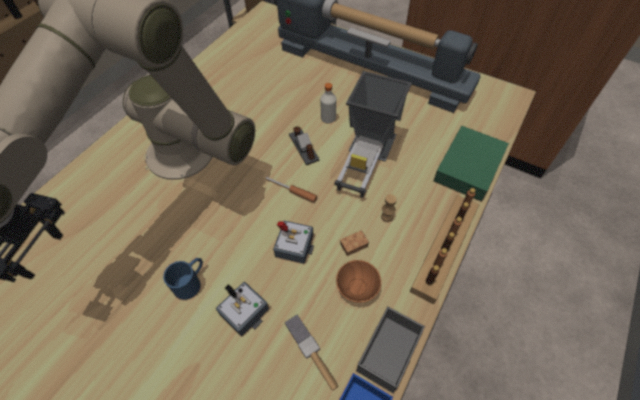

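View pics/top0.png

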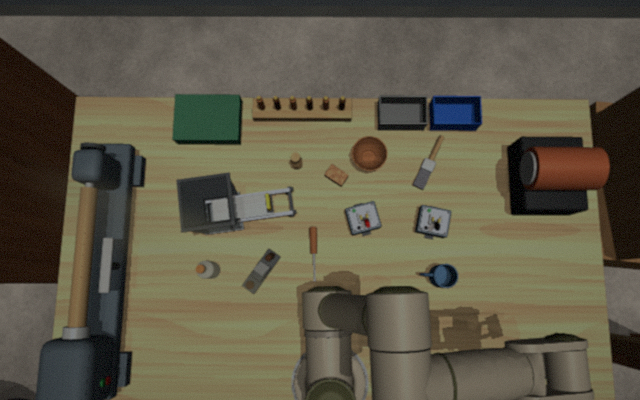

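The pictures show the hopper at top (208,203) with its yellow tab at (268,203). The red toggle box is at top (363,218) and the black one at (433,221). I'll zoom in and measure.

```bash
cat > h.py <<'E'
import numpy as np, cv2
from scipy.spatial.transform import Rotation as R
from plant import r
def cam(c):
    i=r.camera_info(c); f=200/np.tan(np.radians(i['fovy'])/2)
    K=np.array([[f,0,i['cx']],[0,f,i['cy']],[0,0,1]]); return K,R.from_rotvec(i['rvec']).as_matrix(),np.array(i['tvec'])
def ray(C,p):
    K,M,t=C; o=-M.T@t; d=M.T@np.linalg.inv(K)@np.array([p[0],p[1],1.]); return o,d/np.linalg.norm(d)
def atz(C,p,z):
    o,d=ray(C,p); return o+d*(z-o[2])/d[2]
def tri(obs):
    A=np.zeros((3,3));b=np.zeros(3)
    for C,p in obs:
        o,d=ray(C,p);P=np.eye(3)-np.outer(d,d);A+=P;b+=P@o
    x=np.linalg.solve(A,b); return x,[np.linalg.norm(np.cross(x-ray(C,p)[0],ray(C,p)[1])) for C,p in obs]
def proj(C,X):
    K,M,t=C; q=K@(M@np.asarray(X,float)+t); return q[:2]/q[2]
E
python3 - <<'E'
from h import *
S=cam("scene");T=cam("top")
for n,a,b in [("gate",(358.9,160),(269,203)),("extk",(282.7,226.9),(366,223)),("lathk",(231.6,290.7),(437,227))]: print(n,tri([(S,a),(T,b)]))
for c in ["scene","top"]:
  im=cv2.imread(f"pics/{c}0.png")
  a=im[150:300,160:460] if c=="top" else im[70:270,250:420]
  k=2.6 if c=="top" else 3
  cv2.imwrite(f"pics/{c}0z.png",cv2.resize(a,None,fx=k,fy=k,interpolation=cv2.INTER_CUBIC))
E
```

```text
gate (array([0.56275261, 0.19898997, 0.08976858]), [np.float64(0.00427080210242355), np.float64(0.004270802102423533)])
extk (array([ 0.49658956, -0.11157886,  0.09204765]), [np.float64(0.0004561376882500539), np.float64(0.0004561376882501021)])
lathk (array([ 0.48709816, -0.33119452,  0.09496544]), [np.float64(0.002709765711682811), np.float64(0.00270976571168261)])
```

View pics/top0z.png

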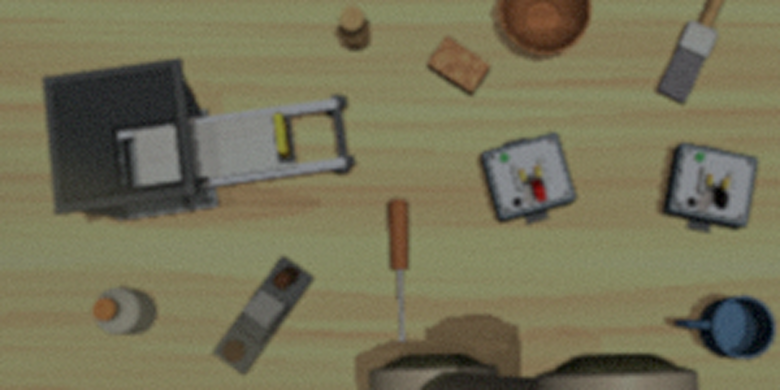

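View pics/scene0z.png

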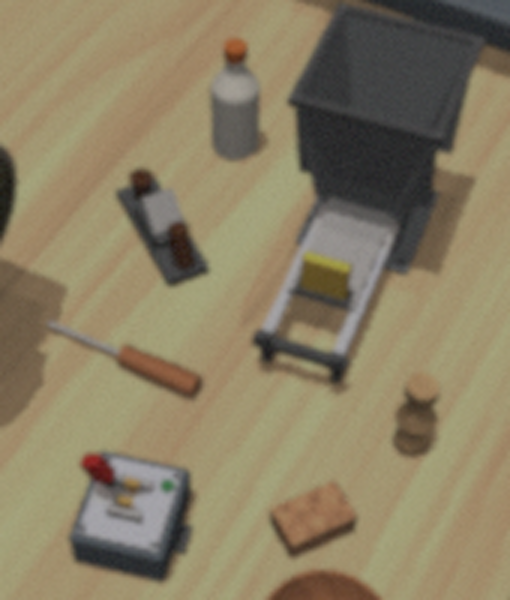

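Call:
apply_moves(steps=[30, 36, 0, 0, 0, 0, -1, 60, 72, 0, 0, 0, 0, -1, 90, 108, 0, 0, 0, 0, -1, 120, 144, 0, 0, 0, 0, -1, 150, 180, 0, 0, 0, 0, -1, 180, 216, 0, 0, 0, 0, -1, 210, 252, 0, 0, 0, 0, -1, 240, 288, 0, 0, 0, 0, -1, 265, 320, 0, 0, 0, 0, -1, 285, 350, 0, 0, 0, 0, -1, 300, 370, 0, 0, 0, 0, -1, 300, 380, 0, 0, 0, 0, -1])

```text
t: 1.7
tool_pos: [0.4384, -0.1242, 0.4048]
ee_rot: [-3.114, -0.416, -0.001]
wrist_force: [-0.2, -0.5, 0.4]
width: 0.0882
```

Run:
```python
from h import *
s=r.get_state(); print(s['t'],s['tool_pos'],s['ee_rot'],s['qpos'])
M=R.from_rotvec(s['ee_rot']).as_matrix(); print(M)
im=r.camera("wrist"); cv2.imwrite("pics/w1.png",im[:,:,::-1]); C=cam("wrist"); print(-C[1].T@C[2], C)
np.savez("w1.npz",K=C[0],M=C[1],t=C[2])
im=r.camera("scene"); cv2.imwrite("pics/scene1.png",im[:,:,::-1])
```

```text
1.7 [ 0.43842221 -0.12422608  0.40482095] [-3.11389485e+00 -4.15929978e-01 -1.25698201e-03] [-5.34285874e-01  1.59109182e-01  1.69338127e+00  5.49857183e-04
  1.28849954e+00  7.70784882e-01]
[[ 9.64942069e-01  2.62461773e-01  7.87624550e-04]
 [ 2.62461739e-01 -9.64942389e-01  1.47581525e-04]
 [ 7.98746823e-04  6.43136874e-05 -9.99999679e-01]]
[ 0.51328833 -0.10065673  0.38490772] (array([[281.8400991 ,   0.        , 318.83898008],
       [  0.        , 281.8400991 , 200.05133005],
       [  0.        ,   0.        ,   1.        ]]), array([[ 0.26347409, -0.96466552, -0.00135823],
       [-0.92090628, -0.25194111,  0.29741773],
       [-0.28725082, -0.07711106, -0.95474648]]), array([-0.23181546,  0.33285249,  0.50717004]))
```

View pics/w1.png

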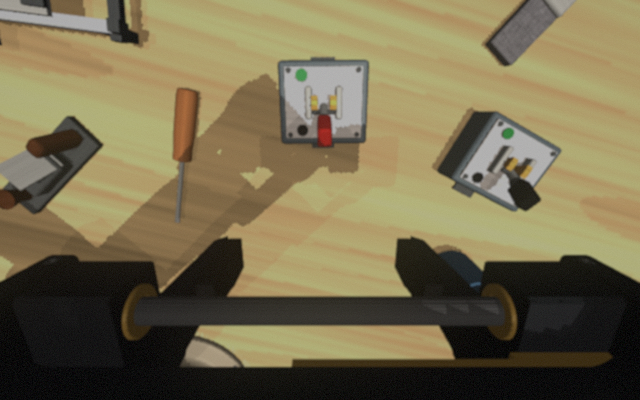

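The red-toggle box shows squarely in the wrist view: plate corners near (280,61) to (368,143), red tip at (324,130). I'll refine with a crop.

Run:
```python
import cv2
im=cv2.imread("pics/w1.png")[45:165,260:390]
cv2.imwrite("pics/w1z.png",cv2.resize(im,None,fx=5,fy=5,interpolation=cv2.INTER_CUBIC))
```

```text
(no output)
```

View pics/w1z.png

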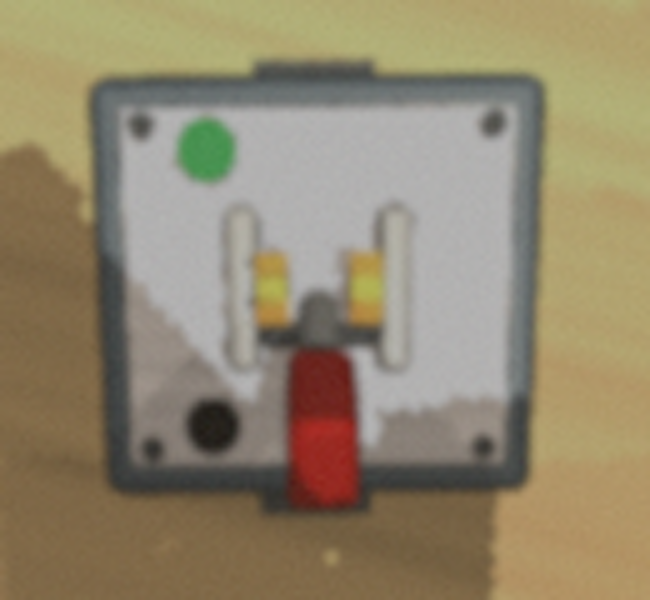

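Run:
```python
from h import *
d=np.load("w1.npz"); C=(d['K'],d['M'],d['t'])
P=lambda u,v:(260+(u+.5)/5-.5,45+(v+.5)/5-.5)
for nm,z,L in [("rim",.05,[(93,78),(543,77),(527,490),(112,490)]),("screw",.054,[(140,126),(492,123),(483,447),(153,448)])]:
    Q=np.array([atz(C,P(*p),z) for p in L]); print(nm,Q.mean(0),[np.linalg.norm(Q[i]-Q[i-1]).round(4) for i in range(4)])
    ex=(Q[0]+Q[1]-Q[2]-Q[3]); ey=(Q[0]+Q[3]-Q[1]-Q[2]); print(np.degrees(np.arctan2(ex[1],ex[0])),np.degrees(np.arctan2(-ey[0],ey[1])))
# knob outer-end etc
print("knob", atz(C,P(322,430),.095))
for p in [(322,505),(325,418),(318,350)]: print(P(*p))
for n in ["hopper","gate_handle"]: print(n,r.mark_of("wrist",n))
```

```text
rim [ 0.5240363  -0.10250094  0.05      ] [np.float64(0.0875), np.float64(0.097), np.float64(0.0877), np.float64(0.0971)]
15.772685108426066 15.331738131491026
screw [ 0.52401315 -0.10204493  0.054     ] [np.float64(0.0676), np.float64(0.0757), np.float64(0.0679), np.float64(0.0756)]
15.909341917236182 15.582218504375353
knob [ 0.49763892 -0.10987578  0.095     ]
(324.0, 145.6)
(324.6, 128.2)
(323.2, 114.6)
hopper []
gate_handle []
```

Call:
apply_moves(steps=[5, 36, 0, 0, 0, 0, -1, 10, 72, 0, 0, 0, 0, -1, 15, 108, 0, 0, 0, 0, -1, 20, 144, 0, 0, 0, 0, -1, 25, 180, 0, 0, 0, 0, -1, 30, 216, 0, 0, 0, 0, -1, 35, 250, 0, 0, 0, 0, -1, 35, 275, 0, 0, 0, 0, -1, 35, 285, 0, 0, 0, 0, -1, 35, 285, 0, 0, 0, 0, -1])

```text
t: 2.73
tool_pos: [0.472, 0.1587, 0.4046]
ee_rot: [3.114, 0.417, -0.0]
wrist_force: [-0.9, -0.9, -0.3]
width: 0.0876
```

Run:
```python
from h import *
s=r.get_state(); print(s['t'],s['tool_pos'],s['ee_rot'],s['qpos'])
im=r.camera("wrist"); cv2.imwrite("pics/w2.png",im[:,:,::-1]); C=cam("wrist")
np.savez("w2.npz",K=C[0],M=C[1],t=C[2])
m=r.trace("wrist","gate_handle"); print([(x['box'],x['confidence']) for x in m])
print(r.mark_of("wrist","gate_handle"))
a=cv2.imread("pics/w2.png")[0:240,170:490]
cv2.imwrite("pics/w2z.png",cv2.resize(a,None,fx=2.5,fy=2.5,interpolation=cv2.INTER_CUBIC))
```

```text
2.7333 [0.47200992 0.15865319 0.40463175] [ 3.11352082e+00  4.16969524e-01 -4.29603572e-04] [ 8.85772938e-02  2.53391233e-01  1.57687190e+00 -2.96975212e-04
  1.31159052e+00  1.39318966e+00]
[([188.7, 37.9, 319.9, 125.8], 0.98)]
[{'point': [303.5, 86.3], 'confidence': 0.83}, {'point': [251.6, 233.6], 'confidence': 0.42}]
```

View pics/w2.png

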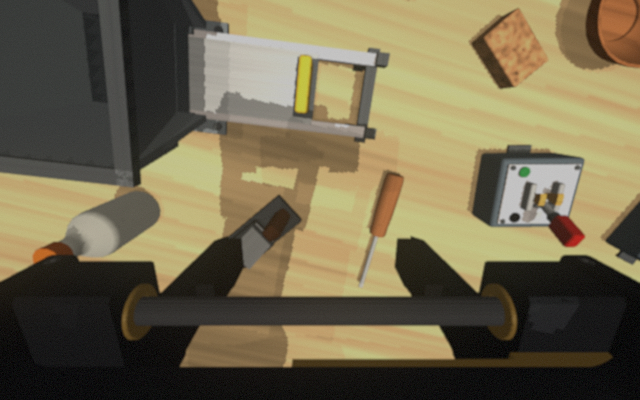

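View pics/w2z.png

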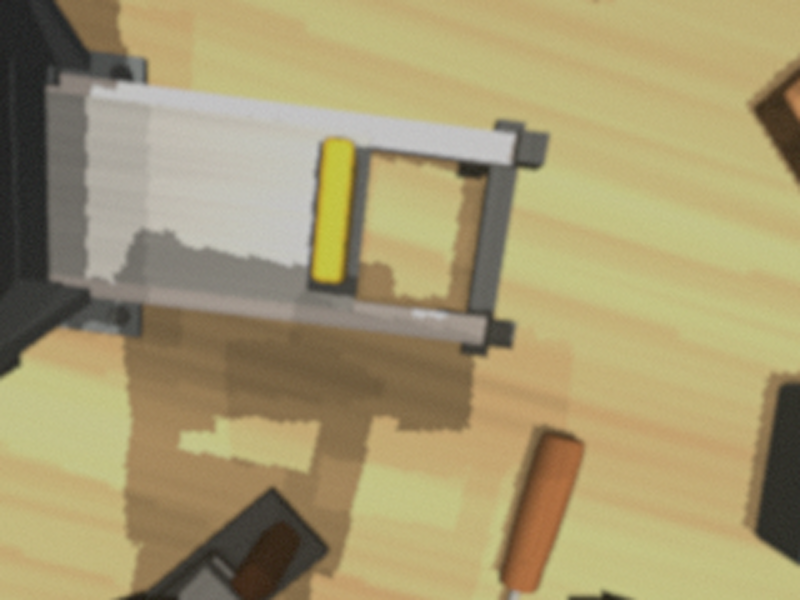

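The yellow tab's top face is sharp, with zoomed corners (322,138), (355,139), (344,283) and (312,281). The given heights put that face at z = 109 mm.

Run:
```python
from h import *
d=np.load("w2.npz"); C=(d['K'],d['M'],d['t'])
P=lambda u,v:(170+(u+.5)/2.5-.5,(v+.5)/2.5-.5)
Q=np.array([atz(C,P(*p),.109) for p in [(322,137),(355,139),(345,284),(311,282)]])
c=Q.mean(0);print(c,[np.linalg.norm(Q[i]-Q[i-1]).round(4) for i in range(4)])
l=(Q[0]+Q[1]-Q[2]-Q[3])/2; print("long axis yaw",np.degrees(np.arctan2(l[1],l[0])))
for a,b in [((120,85),(515,133)),((140,308),(480,345)),((300,99),(510,124))]:
  A=atz(C,P(*a),.059);B=atz(C,P(*b),.059); v=B-A; print(A,B,"hopper x yaw",np.degrees(np.arctan2(v[0],-v[1])))
for cn in("scene","top"):print(cn,proj(cam(cn),c))
```

```text
[0.56546487 0.19843011 0.109     ] [np.float64(0.0491), np.float64(0.0117), np.float64(0.0491), np.float64(0.0127)]
long axis yaw 9.715753961858715
[0.59309801 0.29794497 0.059     ] [0.6184738  0.13650169 0.059     ] hopper x yaw 8.932714211315922
[0.50807176 0.27549039 0.059     ] [0.53223077 0.12419476 0.059     ] hopper x yaw 9.072445351556862
[0.60735314 0.22577908 0.059     ] [0.62112434 0.13957702 0.059     ] hopper x yaw 9.076582421554383
scene [358.63115979 156.68321504]
top [267.60061067 200.01906556]
```

```bash
python3 - <<'E'
from h import *
d=np.load("w2.npz"); C=(d['K'],d['M'],d['t']);T=cam("top");S=cam("scene")
P=lambda u,v:(170+(u+.5)/2.5-.5,(v+.5)/2.5-.5)
# end-bar outer corner, lower-right (near robot) : wrist(513,322..347) top(352,160)z
print("bar far",tri([(C,P(530,148)),(T,(160+342/2.6,150+104/2.6)),(S,(250+338/3,70+366/3))]))
print("bar near",tri([(C,P(492,335)),(T,(160+345/2.6,150+162/2.6)),(S,(250+267/3,70+345/3))]))
# mouth near edge in top view
a=atz(T,(160+181/2.6,150+61/2.6),.22);b=atz(T,(160+194/2.6,150+207/2.6),.22);print(a,b,np.linalg.norm(a-b))
c=np.array([.5655,.1984]);y=np.array([-.158,.987])
for e in(a,b):print("mouth ahead of tab",(e[:2]-c)@y)
s=np.array(S[1]);
E
python3 - <<'E'
import cv2
im=cv2.imread("pics/scene1.png")[70:230,300:440]
cv2.imwrite("pics/s1z.png",cv2.resize(im,None,fx=3.7,fy=3.7,interpolation=cv2.INTER_CUBIC))
E
```

```text
bar far (array([0.61562904, 0.12876913, 0.04653535]), [np.float64(0.0025922354185988297), np.float64(0.004908400673732723), np.float64(0.0036868158231931555)])
bar near (array([0.53908982, 0.12112706, 0.04144187]), [np.float64(0.00423583108946914), np.float64(0.0035474688250508647), np.float64(0.003727067546831407)])
[0.6236684 0.296702  0.22     ] [0.45891624 0.27578102 0.22      ] 0.16607517131213806
mouth ahead of tab 0.0878334629034642
mouth ahead of tab 0.09321530033582054
```

View pics/s1z.png

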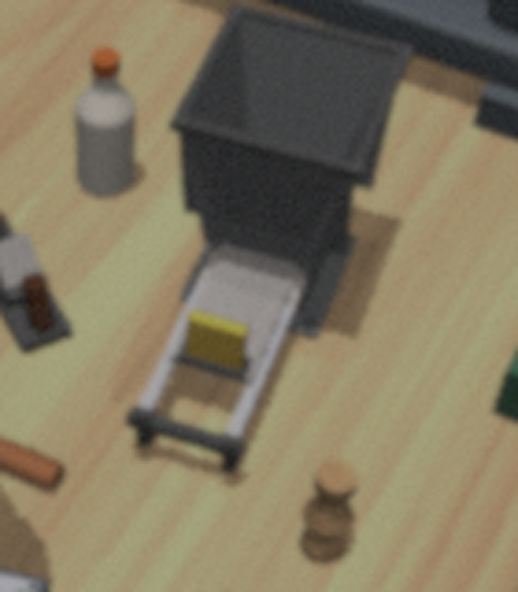

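Gate is about 16 mm out already. The body (±94 mm) would reach the hopper mouth if I gripped over the tab. So I'll hook the open gripper's inner finger behind the tab, with the TCP offset outward.

Call:
apply_moves(steps=[30, 4, 0, 0, 0, -0.05, -1, 60, 8, 0, 0, 0, -0.106, -1, 85, 11, 0, 0, 0, -0.106, -1, 98, 11, -20, 0, 0, -0.106, -1, 98, 11, -50, 0, 0, -0.106, -1, 98, 11, -80, 0, 0, -0.106, -1, 98, 11, -105, 0, 0, -0.106, -1, 98, 11, -120, 0, 0, -0.106, -1, 98, 11, -120, 0, 0, -0.106, -1])

```text
t: 3.63
tool_pos: [0.5699, 0.1658, 0.2815]
ee_rot: [3.131, 0.244, -0.01]
wrist_force: [-0.8, -0.7, -0.3]
width: 0.0878
```

Run:
```python
from h import *
s=r.get_state(); print(s['t'],s['tool_pos'],s['ee_rot'])
im=r.camera("wrist"); cv2.imwrite("pics/w3.png",im[:,:,::-1]); im=r.camera("scene"); cv2.imwrite("pics/s3.png",cv2.resize(im[50:250,240:480,::-1],None,fx=3,fy=3))
```

```text
3.6333 [0.56990685 0.16578986 0.28148777] [ 3.13123495  0.24350516 -0.01006116]
```

View pics/w3.png

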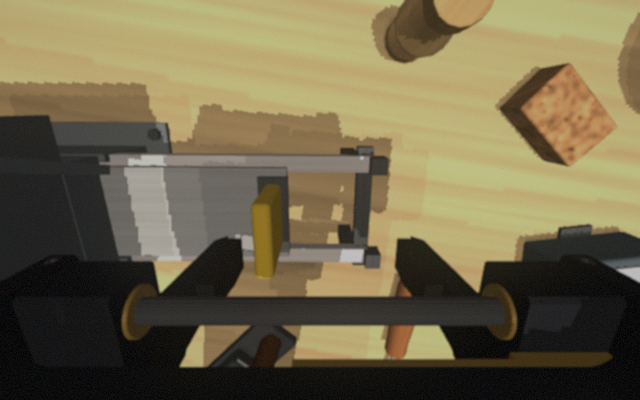

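View pics/s3.png

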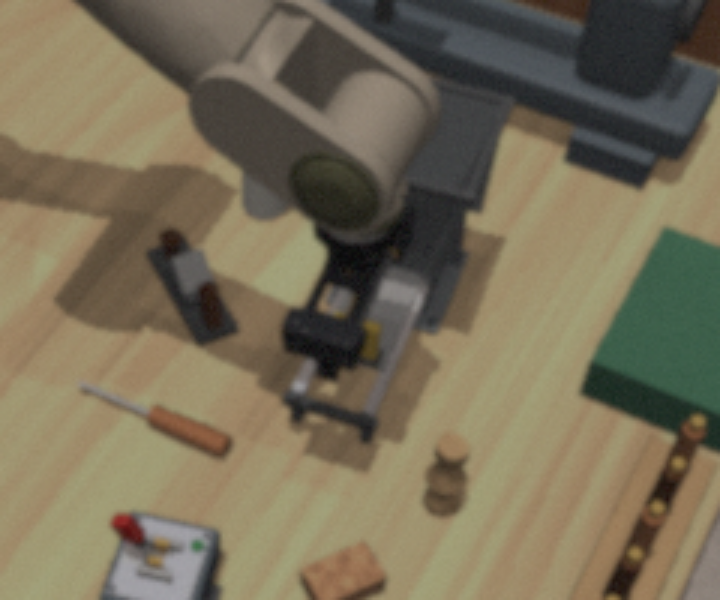

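Call:
apply_moves(steps=[0, 3, -15, 0, 0, 0, -1, 0, 3, -31, 0, 0, 0, -1, 0, 3, -31, 0, 0, 0, -1])

```text
t: 3.98
tool_pos: [0.5705, 0.1688, 0.2535]
ee_rot: [3.131, 0.243, -0.003]
wrist_force: [0.4, -0.6, -1.3]
width: 0.088
```

Run:
```python
from h import *
s=r.get_state(); print(s['t'],s['tool_pos'],s['ee_rot'],s['wrist_force'])
im=r.camera("wrist"); cv2.imwrite("pics/w4.png",im[:,:,::-1])
```

```text
3.9833 [0.57046968 0.16876567 0.25354799] [ 3.13126615e+00  2.43344993e-01 -2.74064986e-03] [ 0.36059207 -0.60575083 -1.2506682 ]
```

View pics/w4.png

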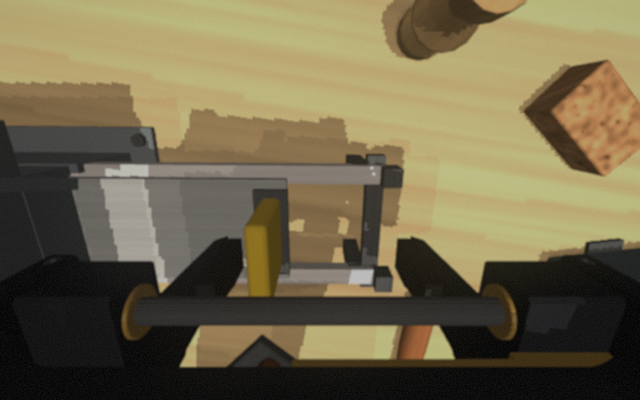

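The finger sits just behind the tab (finger edge at column 242, tab face at 247), so I'll pull along (0.158, -0.987).

Call:
apply_moves(steps=[2, -10, 0, 0, 0, 0, -1, 4, -22, 0, 0, 0, 0, -1, 6, -36, 0, 0, 0, 0, -1, 8, -50, 0, 0, 0, 0, -1, 10, -62, 0, 0, 0, 0, -1, 12, -72, 0, 0, 0, 0, -1, 12, -76, 0, 0, 0, 0, -1, 12, -76, 0, 0, 0, 0, -1])

```text
t: 4.7
tool_pos: [0.5831, 0.0915, 0.2561]
ee_rot: [3.131, 0.241, 0.003]
wrist_force: [0.4, -0.3, -0.4]
width: 0.0882
```

Call:
apply_moves(steps=[1, -4, 0, 0, 0, 0, -1, 1, -7, 0, 0, 0, 0, -1, 1, -7, 0, 0, 0, 0, -1])

```text
t: 4.95
tool_pos: [0.5836, 0.0876, 0.2559]
ee_rot: [-3.125, -0.24, -0.003]
wrist_force: [-0.2, 26.1, -2.9]
width: 0.0883
```

Run:
```python
from h import *
s=r.get_state(); print(s['t'],s['tool_pos'],s['ee_rot'],s['wrist_force'])
im=r.camera("wrist"); cv2.imwrite("pics/w5.png",im[:,:,::-1])
```

```text
4.95 [0.58363572 0.08759602 0.25585742] [-3.12543668 -0.24024174 -0.00337706] [-0.2147187  26.10516665 -2.90365719]
```

View pics/w5.png

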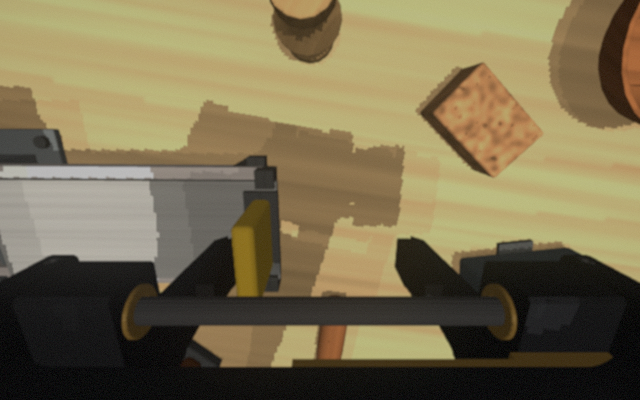

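The 26 N reaction shows the gate is against its stop. Next I back off, lift and head for the red toggle.

Call:
apply_moves(steps=[-1, 6, 0, 0, 0, 0, -1, -1, 6, 20, 0, 0, 0, -1, -1, 5, 55, 0, 0, 0, -1, -10, -5, 90, 0, 0, 0, -1, -40, -35, 105, 0, 0, 0, -1, -70, -65, 105, 0, 0, 0, -1, -95, -95, 105, 0, 0, 0, -1, -120, -125, 105, 0, 0, 0, -1, -140, -155, 105, 0, 0, 0, -1, -160, -180, 105, 0, 0, 0, -1, -165, -195, 105, 0, 0, 0, -1, -165, -200, 105, 0, 0, 0, -1])

```text
t: 6.0
tool_pos: [0.4177, -0.1141, 0.3616]
ee_rot: [-3.128, -0.237, -0.005]
wrist_force: [0.2, 0.6, -0.2]
width: 0.0882
```

```bash
cat >> h.py <<'E'
BC=np.array([.524,-.1023,0]); YAW=np.radians(15.65)
ex=np.array([np.cos(YAW),np.sin(YAW),0]); ey=np.array([-np.sin(YAW),np.cos(YAW),0]); PIV=BC+[0,0,.045]
def target(swing,dist):  # dist of grasp point from pivot
    a=swing-.45; dr=np.sin(a)*ex+np.cos(a)*np.array([0,0,1])
    Rd=np.column_stack([ex,-ey,[0,0,-1]])
    return PIV+dr*(dist+.147), R.from_rotvec(ey*a)*R.from_matrix(Rd)
def shift(swing,dist,st=None):
    s=st or r.get_state(); p,Q=target(swing,dist)
    return np.round(np.r_[(p-s['tool_pos'])*1000,0,0,0],1)[:3], np.round((Q*R.from_rotvec(s['ee_rot']).inv()).as_rotvec(),3)
E
python3 - <<'E'
from h import *
s=r.get_state(); print(s['t'],s['tool_pos'],s['wrist_force'])
for a in [(0,.13),(0,.064)]: print(a,target(*a)[0],shift(*a))
im=r.camera("wrist"); cv2.imwrite("pics/w6.png",im[:,:,::-1]);C=cam("wrist");np.savez("w6.npz",K=C[0],M=C[1],t=C[2])
t=r.camera("top");cv2.imwrite("pics/t6.png",t[:,:,::-1])
E
```

```text
6.0 [ 0.41770117 -0.11409537  0.3615848 ] [ 0.15477726  0.58005474 -0.2157508 ]
(0, 0.13) [ 0.40798124 -0.13480218  0.29442385] (array([ -9.7, -20.7, -67.2]), array([ 0.09 , -0.438,  0.119]))
(0, 0.064) [ 0.4356247  -0.12705798  0.23499434] (array([  17.9,  -13. , -126.6]), array([ 0.09 , -0.438,  0.119]))
```

View pics/w6.png

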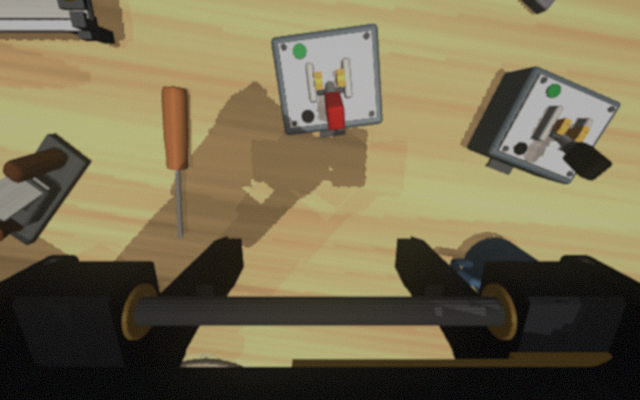

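View pics/t6.png

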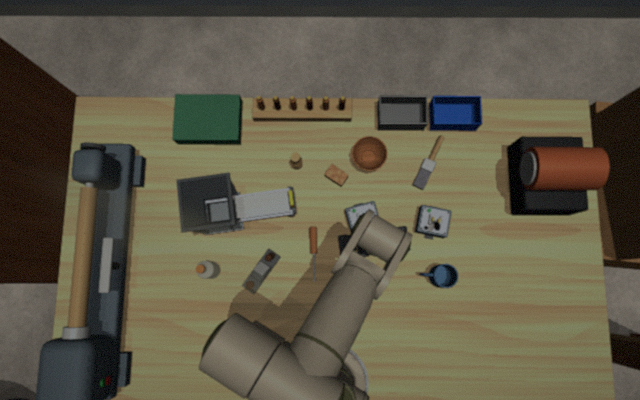

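The gate is fully out: the tab is at the end bar, top (292,201). Now a second measurement of the box from this view.

Run:
```python
import cv2
im=cv2.imread("pics/w6.png")[15:145,260:395]
cv2.imwrite("pics/w6z.png",cv2.resize(im,None,fx=4.5,fy=4.5,interpolation=cv2.INTER_CUBIC))
```

```text
(no output)
```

View pics/w6z.png

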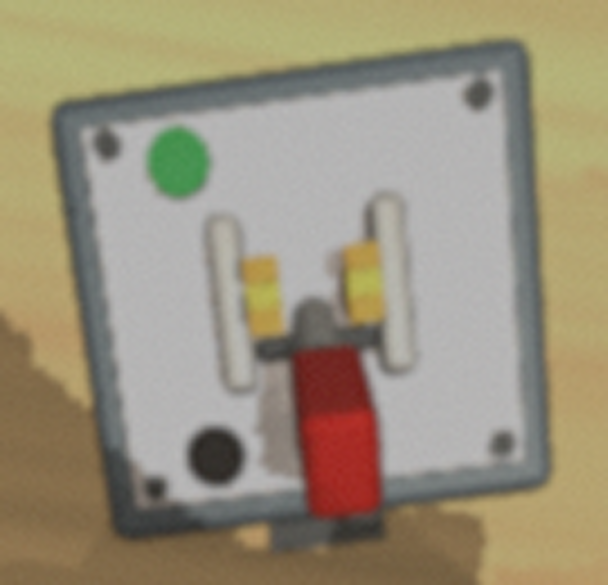

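Run:
```python
from h import *
d=np.load("w6.npz"); C=(d['K'],d['M'],d['t'])
P=lambda u,v:(260+(u+.5)/4.5-.5,15+(v+.5)/4.5-.5)
for nm,z,L in [("rim",.05,[(55,103),(527,42),(549,486),(115,538)]),("screw",.054,[(106,144),(478,95),(502,444),(155,488)])]:
    Q=np.array([atz(C,P(*p),z) for p in L]); print(nm,Q.mean(0),[np.linalg.norm(Q[i]-Q[i-1]).round(4) for i in range(4)])
    e=(Q[0]+Q[1]-Q[2]-Q[3]); f=(Q[0]+Q[3]-Q[1]-Q[2]); print(np.degrees(np.arctan2(e[1],e[0])),np.degrees(np.arctan2(-f[0],f[1])))
a=-.45
dr=np.sin(a)*ex+np.cos(a)*np.array([0,0,1]);pr=np.cos(a)*ex-np.sin(a)*np.array([0,0,1])
for y in(-.007,.007):
  for x in (-.01,.01):
    q=proj(C,PIV+dr*.078+ey*y+pr*x);print(x,y,((q-[260,15])*4.5).round())
```

```text
rim [ 0.5242256  -0.10513759  0.05      ] [np.float64(0.0873), np.float64(0.0964), np.float64(0.087), np.float64(0.0973)]
14.981052906850275 15.171144828730457
screw [ 0.52446217 -0.10476953  0.054     ] [np.float64(0.068), np.float64(0.0757), np.float64(0.0676), np.float64(0.076)]
15.694619045721748 15.420592032544834
-0.01 -0.007 [370. 518.]
0.01 -0.007 [363. 411.]
-0.01 0.007 [291. 528.]
0.01 0.007 [279. 422.]
```

```bash
sed -i 's/-.1023,0\]/-.1038,0]/; s/radians(15.65)/radians(15.5)/' h.py; python3 -c "
from h import *
print(shift(0,.13),shift(0,.064))"
```

```text
(array([-10.9, -23.2, -66.8]), array([ 0.089, -0.438,  0.115])) (array([  16.7,  -15.5, -126.3]), array([ 0.089, -0.438,  0.115]))
```

Call:
apply_moves(steps=[-3, -5, -10, 0.02, -0.1, 0.03, -1, -5, -10, -20, 0.04, -0.2, 0.055, -1, -8, -16, -35, 0.06, -0.3, 0.08, -1, -10, -20, -50, 0.08, -0.39, 0.1, -1, -11, -23, -62, 0.089, -0.438, 0.115, -1, -11, -23, -67, 0.089, -0.438, 0.115, -1, -11, -23, -67, 0.089, -0.438, 0.115, -1])

```text
t: 6.68
tool_pos: [0.4082, -0.1351, 0.2935]
ee_rot: [-2.977, -0.405, -0.677]
wrist_force: [0.8, 0.3, -0.5]
width: 0.088
```

Run:
```python
from h import *
s=r.get_state(); print(s['t'],s['tool_pos'],s['wrist_force'],s['qpos'])
for a in [(0,.13),(0,.064)]: print(a,shift(*a))
im=r.camera("wrist"); C=cam("wrist")
dr=target(0,.1)[0]-target(0,0)[0];dr/=.1
im=im[:,:,::-1].copy()
pr=np.cos(-.45)*ex+np.sin(.45)*np.array([0,0,1])
for y in(-.007,.007):
  for x in (-.01,.01):
    q=proj(C,PIV+dr*.078+ey*y+pr*x); cv2.circle(im,tuple(int(round(v)) for v in q),2,(255,255,0),1); print(q.round(1))
cv2.imwrite("pics/w7.png",im)
```

```text
6.6833 [ 0.40815764 -0.13511972  0.29352975] [ 0.75301502  0.2888321  -0.49752025] [-0.66344052  0.19420366  2.00293541  0.54148826  0.74463632  0.27026288]
(0, 0.13) (array([-0.3, -0.9,  0.9]), array([-0.002, -0.003, -0.001]))
(0, 0.064) (array([ 27.4,   6.8, -58.5]), array([-0.002, -0.003, -0.001]))
[331.2 243.5]
[331.5 216.6]
[311.1 243.5]
[310.8 216.6]
```

View pics/w7.png

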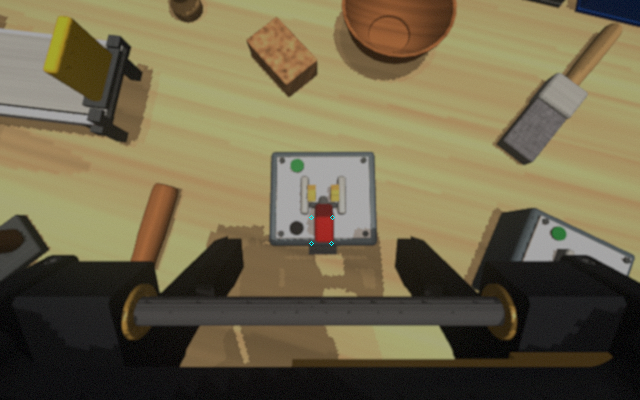

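The predicted corners fall on the red tip to about 1 mm. I'll descend along the bat axis, pre-closing the jaws.

Call:
apply_moves(steps=[5, 0, -10, 0, 0, 0, 0, 10, 1, -21, 0, 0, 0, 0, 16, 3, -34, 0, 0, 0, 0, 22, 4, -47, 0, 0, 0, 0, 27, 6, -57, 0, 0, 0, 0, 27, 6, -58, 0, 0, 0, 0, 27, 6, -58, 0, 0, 0, 0], grip_force=40)

```text
t: 7.32
tool_pos: [0.4358, -0.1287, 0.2367]
ee_rot: [-2.977, -0.408, -0.677]
wrist_force: [-0.2, 1.0, -0.1]
width: 0.0445
```

Run:
```python
from h import *
s=r.get_state(); print(s['t'],s['tool_pos'],s['wrist_force'],s['width'],shift(0,.064))
cv2.imwrite("pics/w8.png",r.camera("wrist")[:,:,::-1])
im=r.camera("scene"); cv2.imwrite("pics/s8.png",cv2.resize(im[150:310,200:400,::-1],None,fx=3.5,fy=3.5,interpolation=cv2.INTER_CUBIC))
```

```text
7.3167 [ 0.43582102 -0.12874239  0.2366713 ] [-0.23169828  0.98549723 -0.14195871] 0.04451972357599833 (array([-0.3,  0.4, -1.7]), array([-0.001, -0.003, -0.003]))
```

View pics/w8.png

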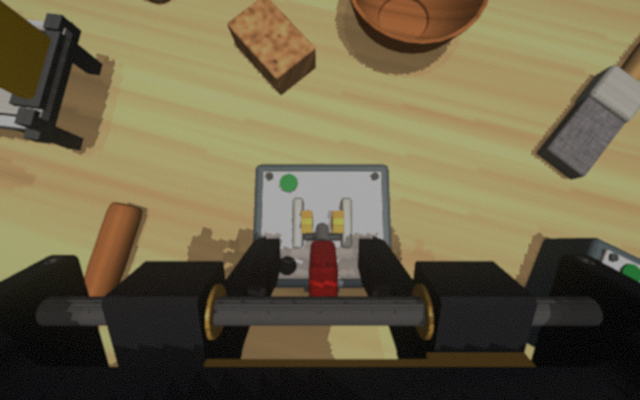

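View pics/s8.png

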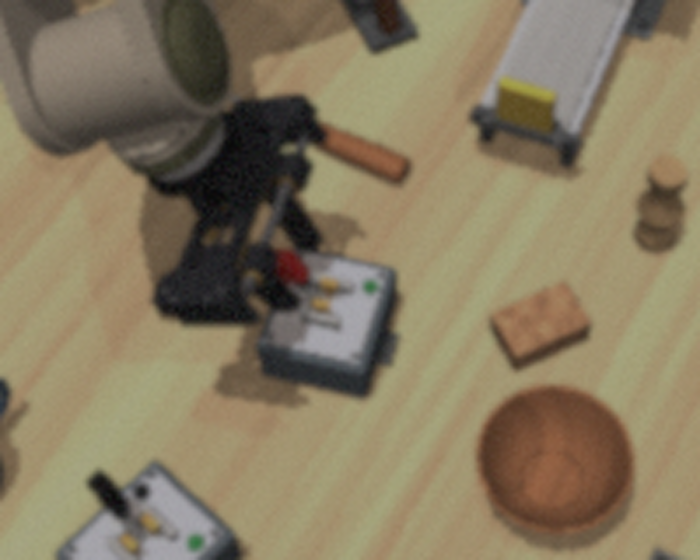

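The red tip at (323,265) lies between the fingers (278 and 358). Closing.

Call:
apply_moves(steps=[0, -0.5, -1, 0, 0, 0, 1, 0, -0.5, -1, 0, 0, 0, 1, 0, -0.5, -1, 0, 0, 0, 1, 0, -0.5, -1, 0, 0, 0, 1, 0, -0.5, -1, 0, 0, 0, 1], grip_force=45)

```text
t: 7.83
tool_pos: [0.4357, -0.1299, 0.2365]
ee_rot: [-2.979, -0.407, -0.681]
wrist_force: [0.2, -6.5, 0.3]
width: 0.0135
```

Run:
```python
from h import *
s=r.get_state(); print(s['t'],s['tool_pos'],s['wrist_force'],s['torque'],s['width'])
for a in [(0,.064),(0,.076),(0,.077)]: print(a,shift(*a))
```

```text
7.8333 [ 0.43567593 -0.12987752  0.23650338] [ 0.16043046 -6.47200755  0.27304855] [-0.93181546  0.23093228 -0.42831392] 0.013476111342387707
(0, 0.064) (array([-0.1,  1.6, -1.5]), array([ 0.001, -0.   , -0.001]))
(0, 0.076) (array([-5.1,  0.2,  9.3]), array([ 0.001, -0.   , -0.001]))
(0, 0.077) (array([-5.6,  0. , 10.2]), array([ 0.001, -0.   , -0.001]))
```

Call:
apply_moves(steps=[-2, -1, 4, 0, 0, 0, 1, -4, -2, 8, 0, 0, 0, 1, -5.5, -2.5, 12, 0, 0, 0, 1, -5.5, -2.5, 12, 0, 0, 0, 1])

```text
t: 8.17
tool_pos: [0.4299, -0.1321, 0.2488]
ee_rot: [-2.978, -0.407, -0.68]
wrist_force: [5.4, 2.2, -7.1]
width: 0.014
```

Run:
```python
from h import *
s=r.get_state(); print(s['t'],s['tool_pos'],s['wrist_force'],s['torque'],s['width'])
p,Q=target(0,0); dr=(target(0,.1)[0]-p)/.1; print("dist",(s['tool_pos']-p)@dr, s['wrist_force']@dr, s['wrist_force']@ey, s['wrist_force']@np.cross(ey,dr))
for a in [0,.1,.2,.3,.4,.5,.6,.7,.8,.9]: print(a,shift(a,.077,s))
im=r.camera("wrist");cv2.imwrite("pics/w9.png",cv2.resize(im[150:310,230:420,::-1],None,fx=3.5,fy=3.5))
```

```text
8.1667 [ 0.42986241 -0.13213807  0.24875903] [ 5.4287376   2.23758875 -7.06433271] [ 0.27852226 -0.11058616  0.15576436] 0.01396402686020274
dist 0.07922562959361265 -8.896587914300227 0.7054416355487662 2.176204845417539
0 (array([ 0.2,  2.3, -2.1]), array([ 0.   , -0.001, -0.001]))
0.1 (array([20.1,  7.8,  6.7]), array([-0.027,  0.095, -0.001]))
0.2 (array([40.7, 13.5, 13.3]), array([-0.053,  0.192, -0.001]))
0.3 (array([61.9, 19.4, 17.7]), array([-0.08 ,  0.288, -0.001]))
0.4 (array([83.3, 25.3, 20. ]), array([-0.107,  0.384, -0.001]))
0.5 (array([104.9,  31.3,  20. ]), array([-0.134,  0.481, -0.001]))
0.6 (array([126.4,  37.3,  17.7]), array([-0.16 ,  0.577, -0.001]))
0.7 (array([147.5,  43.1,  13.3]), array([-0.187,  0.673, -0.001]))
0.8 (array([168.2,  48.9,   6.7]), array([-0.214,  0.77 , -0.001]))
0.9 (array([188. ,  54.4,  -2.1]), array([-0.241,  0.866, -0.001]))
```

View pics/w9.png

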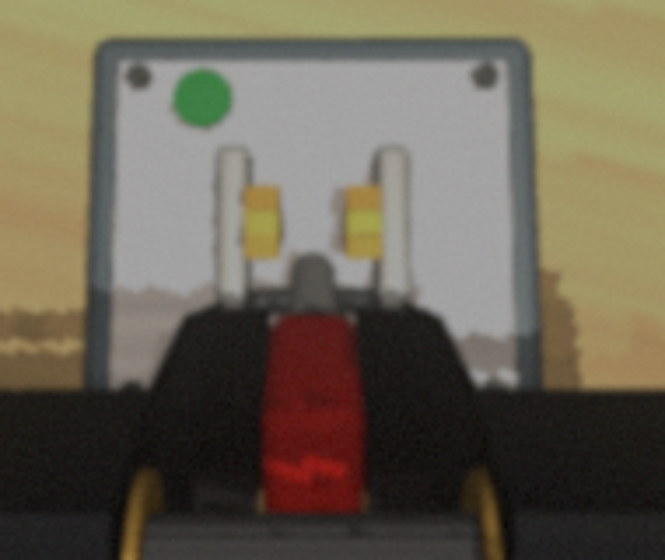

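The axial pull reads 8.9 N, so the bat is out about 13–15 mm and the grip is firm. I'll swing it along the arc at constant radius.

Call:
apply_moves(steps=[10, 2.8, 4.7, -0.013, 0.048, 0, 1, 20, 5.5, 8.8, -0.027, 0.096, 0, 1, 40.5, 11.2, 15.4, -0.053, 0.193, 0, 1, 61.7, 17.1, 19.8, -0.08, 0.289, 0, 1, 83.1, 23, 22.1, -0.107, 0.385, 0, 1, 83.1, 23, 22.1, -0.107, 0.385, 0, 1])

```text
t: 8.72
tool_pos: [0.515, -0.1081, 0.2701]
ee_rot: [-3.106, -0.428, -0.068]
wrist_force: [0.5, -4.0, -9.1]
width: 0.014
```

```bash
cat > st.py <<'E'
from h import *
import sys
s=r.get_state(); print(s['t'],s['tool_pos'],s['wrist_force'],s['torque'],s['width'])
v=s['tool_pos']-PIV; z=R.from_rotvec(s['ee_rot']).as_matrix()[:,2]
print("swing pos",.45+np.arctan2(v@ex,v[2]),"tool",.45+np.arctan2(-z@ex,-z[2]),"dist",np.hypot(v@ex,v[2])-.147,"lat",v@ey,"axial F",-s['wrist_force']@z)
for a in np.arange(0,.91,.1): print(round(a,1),*shift(a,.0785,s))
E
python3 st.py
```

```text
8.7167 [ 0.51504862 -0.10808483  0.27011886] [ 0.5085158  -3.95247701 -9.05157129] [-0.87111696  0.24521826 -0.1215976 ] 0.014024944369072386
swing pos 0.4066239467523701 tool 0.40617760876422726 dist 0.07833080935509265 lat -0.0017368420259139795 axial F -9.017838508492616
0.0 [-85.6 -21.9 -22.1] [ 0.109 -0.391 -0.003]
0.1 [-65.6 -16.4 -13.3] [ 0.082 -0.295 -0.003]
0.2 [-44.8 -10.6  -6.6] [ 0.055 -0.199 -0.003]
0.3 [-23.5  -4.7  -2.2] [ 0.029 -0.102 -0.003]
0.4 [-1.9  1.3  0.1] [ 0.002 -0.006 -0.003]
0.5 [19.8  7.3  0.1] [-0.025  0.09  -0.003]
0.6 [41.4 13.3 -2.2] [-0.052  0.187 -0.003]
0.7 [62.7 19.2 -6.6] [-0.079  0.283 -0.003]
0.8 [ 83.5  24.9 -13.3] [-0.106  0.379 -0.003]
0.9 [103.5  30.5 -22.1] [-0.133  0.476 -0.003]
```

Call:
apply_moves(steps=[10, 2, 0, -0.013, 0.045, 0, 1, 20, 5, 0, -0.025, 0.09, 0, 1, 41.4, 11, -2.2, -0.052, 0.187, 0, 1, 62.7, 16.9, -6.6, -0.079, 0.283, 0, 1, 83.5, 22.6, -13.3, -0.106, 0.379, 0, 1, 103.5, 28.2, -22.1, -0.133, 0.476, 0, 1, 103.5, 28.2, -22.1, -0.133, 0.476, 0, 1, 103.5, 28.2, -22.1, -0.133, 0.476, 0, 1])

```text
t: 9.38
tool_pos: [0.618, -0.0801, 0.2456]
ee_rot: [2.978, 0.412, -0.685]
wrist_force: [-2.0, -0.4, -7.0]
width: 0.0136
```

```bash
python3 st.py
python3 - <<'E'
from h import *
im=r.camera("wrist");cv2.imwrite("pics/w10.png",im[:,:,::-1])
print(shift(.9,.064))
E
```

```text
9.3833 [ 0.61799751 -0.0801197   0.24563516] [-2.04011389 -0.44767909 -7.02012035] [ 0.14291103 -0.48446952 -0.0972264 ] 0.013579195953035637
swing pos 0.8999568019685329 tool 0.9016389909424358 dist 0.0758126204253978 lat -0.0023006860982750055 axial F -7.226627219867767
0.0 [-188.5  -49.9    2.4] [ 0.239 -0.869 -0.005]
0.1 [-168.5  -44.3   11.2] [ 0.212 -0.773 -0.005]
0.2 [-147.8  -38.6   17.9] [ 0.185 -0.677 -0.005]
0.3 [-126.5  -32.7   22.3] [ 0.159 -0.58  -0.005]
0.4 [-104.9  -26.7   24.6] [ 0.132 -0.484 -0.005]
0.5 [-83.1 -20.7  24.6] [ 0.105 -0.388 -0.004]
0.6 [-61.5 -14.7  22.3] [ 0.078 -0.291 -0.004]
0.7 [-40.2  -8.8  17.9] [ 0.051 -0.195 -0.004]
0.8 [-19.5  -3.   11.2] [ 0.024 -0.099 -0.004]
0.9 [0.5 2.5 2.4] [-0.003 -0.003 -0.004]
(array([ -5.3,   0.9, -11.6]), array([-0.003, -0.   , -0.003]))
```

View pics/w10.png

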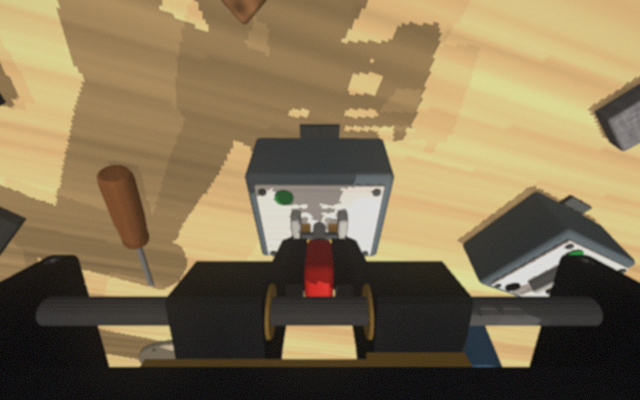

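The bat is over on the green side with the spring still pulling at 7 N. I'll lower it in, open gently, then back out along the bat axis.

Call:
apply_moves(steps=[-2, -0.6, -4.5, 0, 0, 0, 1, -4.2, -1.2, -9, 0, 0, 0, 1, -4.2, -1.2, -9, 0, 0, 0, 1, -4.2, -1.2, -9, 0, 0, 0, 0, -4.2, -1.2, -9, 0, 0, 0, 0, -4.2, -1.2, -9, 0, 0, 0, 0, -4.2, -1.2, -9, 0, 0, 0, 0, -4.2, -1.2, -9, 0, 0, 0, 0])

```text
t: 10.1
tool_pos: [0.6136, -0.0815, 0.238]
ee_rot: [2.979, 0.411, -0.681]
wrist_force: [-0.2, -0.1, -0.3]
width: 0.0436
```

```bash
python3 st.py|head -2
python3 - <<'E'
from h import *
im=r.camera("wrist");cv2.imwrite("pics/w11.png",im[:,:,::-1])
E
```

```text
10.1 [ 0.61362578 -0.08146     0.23800795] [-0.16521591 -0.14488424 -0.34309408] [ 0.09750433 -0.21521107 -0.0061637 ] 0.043555277488931385
swing pos 0.8962239708661806 tool 0.8989982480441566 dist 0.06695805116841805 lat -0.0024239420444317917 axial F -0.3949043533579573
```

View pics/w11.png

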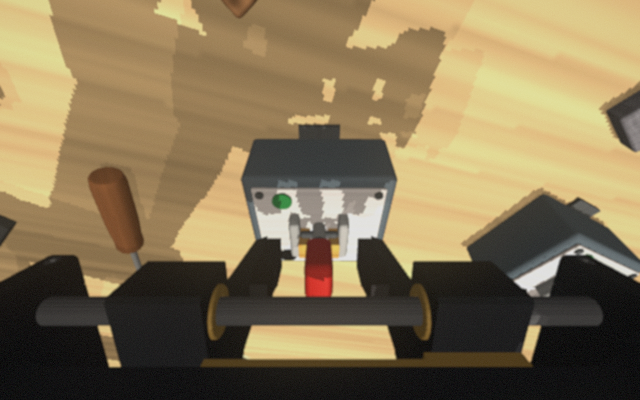

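Released with no contact force. Retreating along the axis, then upright and clear.

Call:
apply_moves(steps=[7, 2, 15, 0, 0, 0, 0, 15, 4, 32, 0, 0, 0, 0, 25, 7, 55, 0, 0, 0, 0, 30, 8, 80, 0, 0, 0, 0, 10, 4, 100, 0.03, -0.11, 0, 0, -20, -2, 115, 0.06, -0.22, 0, 0, -50, -8, 125, 0.09, -0.33, 0, 0, -85, -16, 130, 0.12, -0.43, 0, 0, -120, -24, 130, 0.12, -0.43, 0, 0, -155, -32, 130, 0.12, -0.43, 0, 0, -180, -38, 130, 0.12, -0.43, 0, 0, -180, -38, 130, 0.12, -0.43, 0, 0])

```text
t: 11.15
tool_pos: [0.4306, -0.1197, 0.3682]
ee_rot: [-3.111, -0.427, 0.006]
wrist_force: [-0.2, 1.1, -0.3]
width: 0.044
```

Run:
```python
from h import *
s=r.get_state();print(s['t'],s['tool_pos'],s['ee_rot'],s['wrist_force'])
im=r.camera("wrist")[:,:,::-1].copy();C=cam("wrist")
for D,c in((.078,(255,255,0)),(.094,(255,0,255))):
  a=.45;dr=np.sin(a)*ex+np.cos(a)*np.array([0,0,1]);pr=np.cos(a)*ex-np.sin(a)*np.array([0,0,1])
  for y in(-.009,.005):
   for x in(-.01,.01):
    q=proj(C,PIV+dr*D+ey*y+pr*x);cv2.circle(im,tuple(int(round(v)) for v in q),2,c,1)
cv2.imwrite("pics/w12.png",im)
cv2.imwrite("pics/s12.png",r.camera("scene")[:,:,::-1]);cv2.imwrite("pics/t12.png",r.camera("top")[:,:,::-1])
```

```text
11.15 [ 0.43063458 -0.11973636  0.36823887] [-3.11106322 -0.42747445  0.00610667] [-0.19784453  1.06919762 -0.28693609]
```

View pics/w12.png

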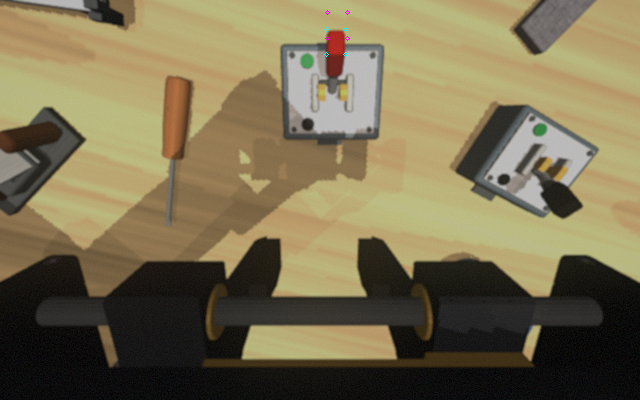

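View pics/s12.png

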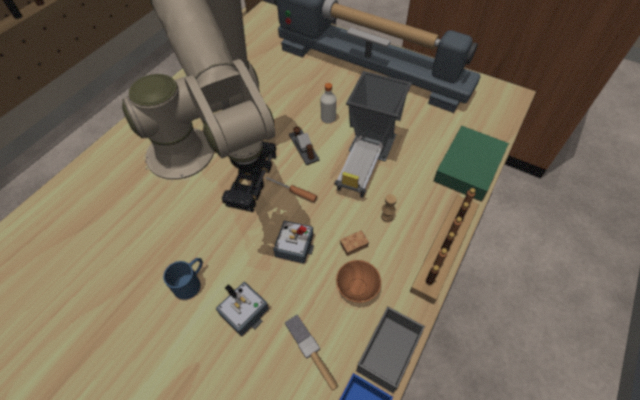

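View pics/t12.png

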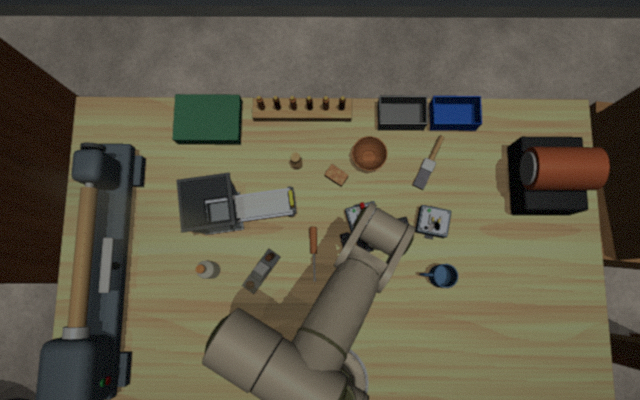

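The red tip's outer end (rows 30–53) matches the locked-in prediction, not the pulled-out one. The gate is out, the black toggle is still off, and the bystanders look unmoved. Handing in.

```bash
python3 -c "
from plant import r
print(r.close_job())"
```

```text
the job is handed in; nothing more can be done
None
```

The gate is drawn out to its end stop and the red toggle is on and locked. I handed the job in about 11 s into the 51 s allowed; it reported no verdict.

**What I did**
- **Gate:** I hooked the open gripper's inner finger behind the yellow tab and pulled. I did not grip over the tab because the gripper body would have reached the hopper mouth. A 26 N reaction showed the gate at its stop.
- **Red toggle:** I gripped the tip and pulled it out about 13 mm; the spring then pulled back with about 9 N. I swung it in an arc to the green-dot side, lowered it about 10 mm, released it and backed away.

**Last checks**
- **Red toggle:** In the final wrist picture the red tip matches where it should be when on and fully in, and does not match the pulled-out position.
- **Gate:** The top and scene pictures show the tab at the end bar. I judged the gate from the pictures and the stop force, not from a joint reading.
- **Other things:** The black toggle is still off, the other things look unmoved, and the arm is clear with no contact force beyond noise.

**Disagreements:** My two measurements of the red box differed by about 2.5 mm in y. I used a value in between and corrected by force while gripping. The box outline also measured about 3% small, probably because its corners are rounded.

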